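# Put the clean sample ware back in its size rows

### The job

Put the four clean, open pieces of plastic ware away in the bins on the steel tray, each standing upright on the floor of the bin for its size: the wide low cup in the wide blue bin, both beakers in the yellow bin and the small vial in the narrow green bin. One beaker is nested in the wide cup: take the two apart so that each stands in its own bin. The red-capped beaker and vial still hold samples: leave them, and the slide box, where they stand.

Things in the scene. Friction and masses are not known exactly. Their poses are not given: they have to be found in the camera images.
- cup: empty milky-white wide low open cup, 62 mm across the rim (60 mm below it), 38 mm tall, wall 2.5 mm, floor 3 mm; origin at the centre of its underside, z up out of the mouth. At the start beaker_a stands loosely nested inside it. About 40 g. Stands on the bench
- beaker_a: empty milky-white open beaker, 47 mm across the rim (45 mm below it), 70 mm tall, wall 2.5 mm, floor 3 mm, small pouring lip, grey graduation ticks; origin at the centre of its underside, z up out of the mouth. At the start it stands inside the cup on the cup's floor, so that its upper 35 mm stick out above the cup's rim; about 5 mm of play all round. About 30 g
- beaker_b: empty milky-white open beaker, 47 mm across the rim (45 mm below it), 70 mm tall, wall 2.5 mm, floor 3 mm, small pouring lip, grey graduation ticks; origin at the centre of its underside, z up out of the mouth. Stands alone on the bench. About 30 g
- vial: empty milky-white small open vial without cap, 28 mm diameter, narrowing to a 25 mm neck over the top 10 mm, 60 mm tall, wall 2 mm; origin at the centre of its underside, z up out of the mouth. Stands on the bench. About 18 g
- bin_wide: BLUE, the widest bin (86 mm outside, 80 mm inside), for wide cups: open organiser bin fixed in the steel tray. Origin: centre of its underside, 3 mm above the bench; x along its length (200 mm inside), y across, z up. Floor and walls 3 mm thick, wall tops 21 mm above the origin. The 3 bins lie side by side, 92 mm centre to centre, in any order
- bin_mid: YELLOW, the middle-width bin (68 mm outside, 62 mm inside), for beakers, which stand one behind the other along it: open organiser bin fixed in the steel tray. Origin: centre of its underside, 3 mm above the bench; x along its length (200 mm inside), y across, z up. Floor and walls 3 mm thick, wall tops 21 mm above the origin. The 3 bins lie side by side, 92 mm centre to centre, in any order
- bin_narrow: GREEN, the narrowest bin (50 mm outside, 44 mm inside), for vials: open organiser bin fixed in the steel tray. Origin: centre of its underside, 3 mm above the bench; x along its length (200 mm inside), y across, z up. Floor and walls 3 mm thick, wall tops 21 mm above the origin. The 3 bins lie side by side, 92 mm centre to centre, in any order
- capped_beaker: look-alike to leave alone: the same white beaker body (45 mm diameter) closed with a red screw cap 49 mm across, 72 mm tall in all, holding a sample; origin at the centre of its underside. Loose, stands on the bench
- capped_vial: look-alike to leave alone: the same white 28 mm vial closed with a red screw cap 29 mm across, 63 mm tall in all, holding a sample; origin at the centre of its underside. Loose, stands on the bench
- slide_box: bystander: flat closed microscope-slide box, 85 x 98 x 35 mm, pale grey with a dark blue-grey lid and a paper label, loose, lying on the bench beyond the work; origin at the centre of its underside
Things that resemble listed ones, but are neither listed nor needed, are in the scene too. What is shaped like the beaker_a but black is not meant.

How it is judged:
By the outcome, as a careful person would: the job done as asked, in the order asked, and still so for the second after the job is handed in, with the robot touching nothing.
It also fails if it takes over 112 s, if anything falls off the work surface, if the arm or the gripper's body presses on something with over 40 N, if the wrist force passes 120 N, or if a joint passes its speed limit or range.

### The arm

A 7-joint arm with a two-finger parallel gripper is mounted at the origin on the work surface. World frame = base frame: x ahead of the robot, y to its left, z up, the work surface at z = 0. Lengths are in mm, angles in rad, forces in N, time in s.
With the tool pointing down it reaches from about 350 to 900 mm from the base axis. Payload 19.9 kg.
Tool frame: the origin (TCP) lies at the centre of the arm's flange, where the gripper is bolted on; the fingertips stand r.tip_extent ahead of it and the grasp point (between the pads) lies 155 mm ahead of it (r.tip_extent is the distance from the TCP to the fingertips, in mm); z points along the fingers, y is the direction in which the jaws open and shut (so a half turn about z gives the same grasp; the last joint's range is limited). The gripper opens to 85 mm and grips with 20 to 120 N. Pads are 22 mm wide; open, the fingers measure 114 mm over their backs; the gripper's body (76 mm by 85 mm) begins 54 mm behind the grasp point. The pads swing forward as they close: fully open they stand 13 mm farther back than shut.
Start: joints at [-1.373, 0.417, -0.01, 1.614, 0.005, 1.111, -0.053], TCP at [147.823, 607.262, 404.66] pointing down, gripper open.
Joint ranges: [-2.81, 2.81], [-0.39, 2.02], [-1.27, 1.25], [0.06, 2.57], [-1.19, 4.33], [0.19, 2], [-2.82, 2.82]. Speed limits (rad/s): [1.89, 1.89, 2.39, 2.39, 3.01, 3.01, 3.01].

### API

Orientations are given as a unit quaternion [x, y, z, w].
In Python, from workcell import r, cams, ticket gives the robot as it stands.
- The arm moves only by the shell command python3 -m pendant 'ROWS' [FORCE]. ROWS is JSON, one flat list of numbers, 5 for each row, row after row: the opening in per cent of the stroke, from 0 (shut) to 100 (fully open), then the shift along the tool's x, y, z in units of 500 mm (1.0 is 500 mm), then the turn about the tool's z in units of pi rad (1.0 is pi rad). A call has 1 to 8 rows; each row is the pose to reach, as a shift and turn from the pose commanded when the call began, along the tool's axes at that moment, turning the shorter way round; what a row does not reach only later rows make up. A row lasts 1/8 s, in which the tool goes at most 62.5 mm and 10.7 degrees, less where a joint would pass 70% of its speed; a pose out of reach is approached as far as the arm can. A call with a number of a shift or a turn outside -1 to 1 is refused whole. A call with a gripper value outside its range is refused whole. The fingers move at their own pace and stop on an object; FORCE is the grip in N (left out, the last holds). Time passes only in rows, so rows that repeat a pose let the fingers close. It gives the time, the measured TCP pose, the force and the opening at its end, in the units of the state.
- r.observe(): the state, without advancing time (a new reading comes with each control period).
- cams.read_camera(name): name is "scene" or "top" or "wrist"; returns a dict with "frame" (420x560x3 uint8, red, green, blue), "camera_matrix" (3x3 intrinsics, pixels), "k1" (the pictures are not rectified: a ray, as slopes to the right and down, at radius r is drawn at 1 + k1 r^2 times it, then the intrinsics apply), "extrinsics" (4x4, takes a point from camera to world coordinates). Camera axes: x right, y up, looking along -z (the intrinsics and any distortion apply to the point x, -y, -z); pixel columns grow to the right and rows downward; lengths in mm; the calibration is good to about 2 mm. A picture is of the moment at which its call begins. There is no depth.
- ticket.hand_in(): hands the job in, once; it reports no verdict.
The state is a dict: "t": time; "q": joint angles; "qd": joint speeds; "effort": joint torques, N m; "position": TCP position; "tool_rot": TCP orientation; "wrist_force": force on the tool from outside, world axes, zero at the start; "moment": the same for the moment, N m; "grip_width": finger opening in mm.
Only numpy, scipy, OpenCV 4.12 (cv2) and the standard library are available. Lean on these libraries where they do the work, as an engineer would, in place of code of your own. Each camera call takes 0.05 s, during which the arm holds its last target.

## Working session

There is one attempt and no reset: what is moved stays moved. The work goes in short steps, Python scripts to look and compute and a shell command to move; the robot and the scene stay as the last step left them, time stands still between calls to the robot, and variables do not carry over. Pictures are saved under pics/ and viewed, and the job is handed in when it is done.

```bash
ls; mkdir -p pics; python3 - <<'E'
from workcell import r,cams
import cv2
print(r.observe(), r.tip_extent)
for n in ["scene","top","wrist"]:
    c=cams.read_camera(n); cv2.imwrite(f"pics/{n}0.png",c["frame"][:,:,::-1]); print(n,c["camera_matrix"].tolist(),c["k1"],c["extrinsics"].round(3).tolist())
E
```

```text
pics
{'t': 0.0, 'q': array([-1.37347395,  0.41799529, -0.0103146 ,  1.61417974,  0.00471456,
        1.11069725, -0.05302212]), 'qd': array([ 0.00046804, -0.00066342, -0.00211043, -0.00125721,  0.00050398,
       -0.00032541,  0.00068315]), 'effort': array([ 5.19758814e-04, -8.64473605e+01,  6.79255128e-01, -4.34888542e+01,
        1.91238918e-02,  7.72211468e-03,  6.63450692e-05]), 'position': array([147.80795276, 607.1320091 , 404.04444435]), 'tool_rot': array([ 1.19125982e-01,  9.92878948e-01, -6.27535539e-04, -2.43270257e-05]), 'wrist_force': array([-0.61514564,  1.2216616 ,  0.57602491]), 'moment': array([-0.03383833, -0.0122272 ,  0.00710692]), 'grip_width': 85.12497832434966} 173.4
scene [[511.2994809114295, 0.0, 287.32087972708445], [0.0, 511.2994809114295, 207.38929519550084], [0.0, 0.0, 1.0]] 0.047538219978503674 [[0.798, -0.31, 0.517, 1174.533], [0.602, 0.442, -0.664, -729.507], [-0.023, 0.842, 0.54, 687.489], [0.0, 0.0, 0.0, 1.0]]
top [[495.1035009764825, 0.0, 287.1661432228139], [0.0, 495.1035009764825, 211.76268418511384], [0.0, 0.0, 1.0]] -0.024157606015402892 [[-0.026, 0.995, -0.095, 453.985], [-1.0, -0.026, -0.001, 32.622], [-0.004, 0.095, 0.995, 1195.965], [0.0, 0.0, 0.0, 1.0]]
wrist [[331.7664071072004, 0.0, 278.0275607801336], [0.0, 331.7664071072004, 211.032579931481], [0.0, 0.0, 1.0]] -0.025967007275299027 [[0.236, -0.93, -0.283, 75.168], [0.972, 0.225, 0.07, 624.439], [-0.001, -0.292, 0.956, 373.154], [0.0, 0.0, 0.0, 1.0]]
```

View pics/top0.png

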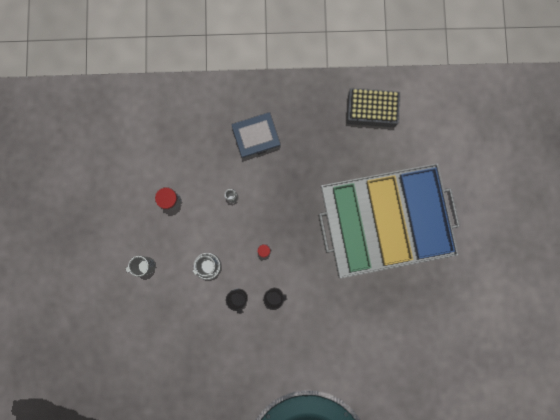

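View pics/scene0.png

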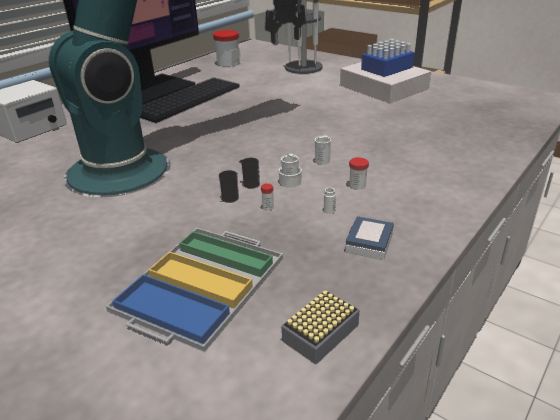

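View pics/wrist0.png

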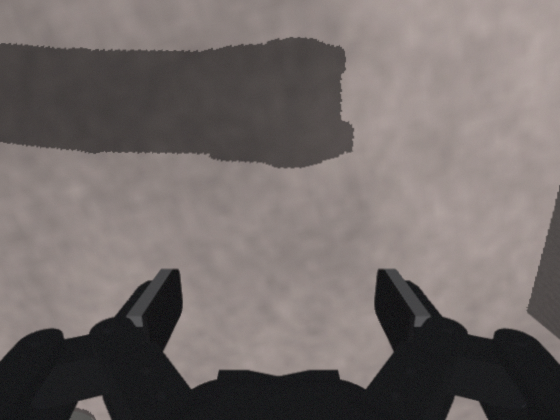

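The top view shows beaker_b near (140,266), the nested pair near (207,266) and the open vial near (230,195). The capped pieces are at (166,198) and (264,251), and two black cups are at (237,299) and (274,298). The bins from left to right are green, yellow and blue. I'll zoom in to measure.

```bash
cat > h.py <<'E'
import numpy as np, cv2
from workcell import r,cams
def load(n):
    return cams.read_camera(n)
def proj(c,P):
    E=c["extrinsics"];K=c["camera_matrix"]
    p=(np.atleast_2d(P)-E[:3,3])@E[:3,:3]
    s=np.c_[p[:,0]/-p[:,2],-p[:,1]/-p[:,2]]
    s=s*(1+c["k1"]*(s**2).sum(1,keepdims=True))
    return s*[K[0,0],K[1,1]]+K[:2,2]
def ray(c,uv,z):
    E=c["extrinsics"];K=c["camera_matrix"]
    d=(np.atleast_2d(uv)-K[:2,2])/[K[0,0],K[1,1]]; s=d.copy()
    for _ in range(20): s=d/(1+c["k1"]*(s**2).sum(1,keepdims=True))
    v=np.c_[s[:,0],-s[:,1],-np.ones(len(s))]@E[:3,:3].T
    return E[:3,3]+v*((z-E[2,3])/v[:,2])[:,None]
def crop(c,name,x0,y0,x1,y1,f):
    im=c["frame"][y0:y1,x0:x1,::-1]
    cv2.imwrite("pics/"+name,cv2.resize(im,None,fx=f,fy=f,interpolation=cv2.INTER_CUBIC))
E
python3 - <<'E'
from h import *
c=load("top")
crop(c,"tc1.png",120,170,300,320,4.4)
crop(c,"tc2.png",310,155,470,285,4.8)
s=load("scene"); crop(s,"sc1.png",210,130,380,220,4.6)
E
```

```text
(no output)
```

View pics/tc1.png

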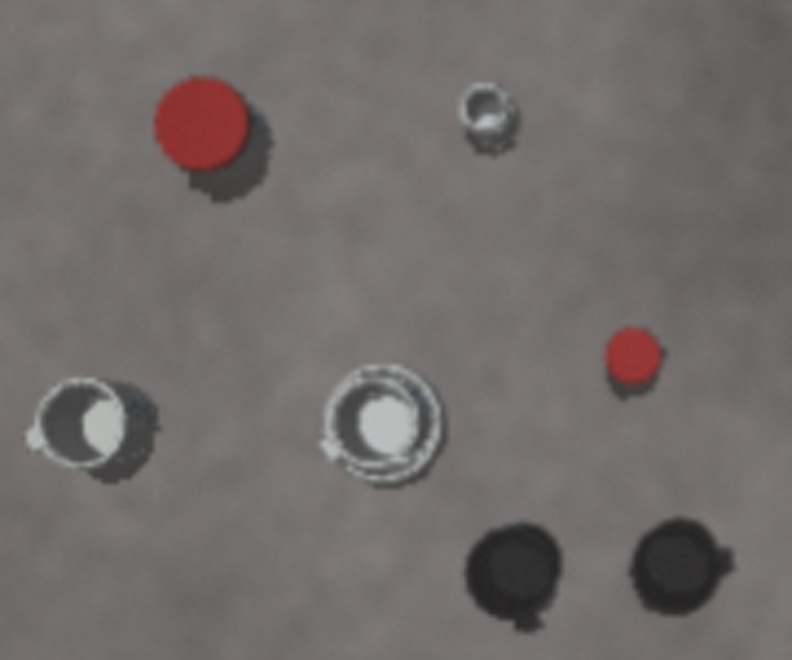

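View pics/tc2.png

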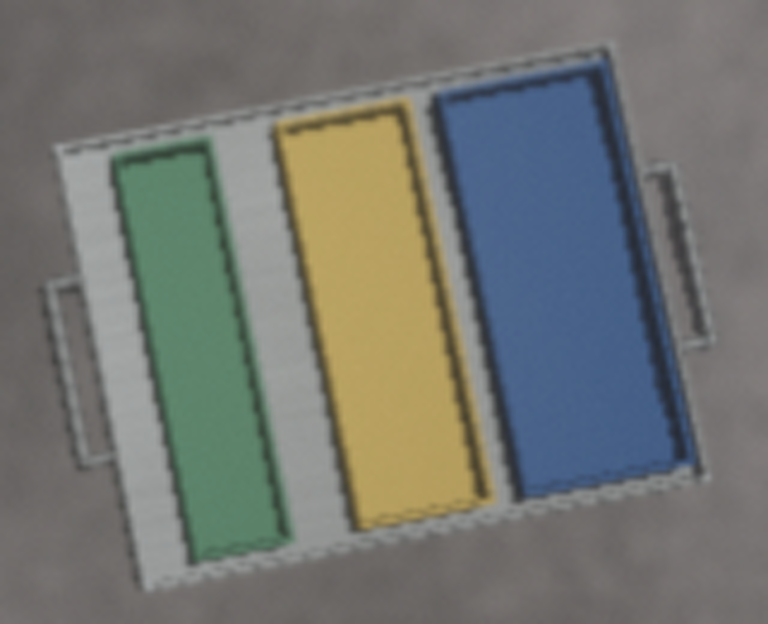

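View pics/sc1.png

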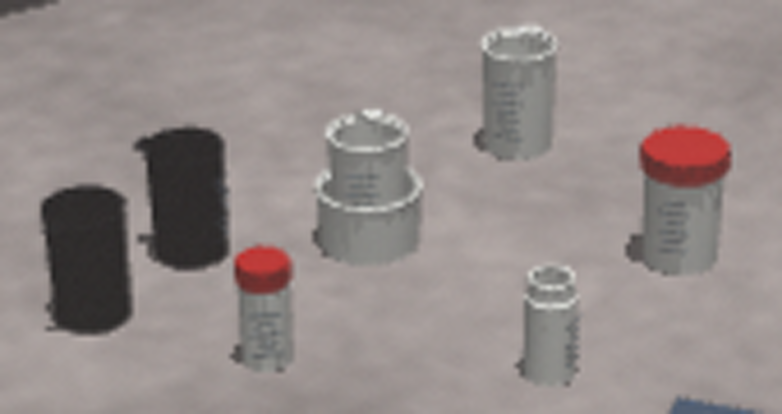

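```bash
cat > m.py <<'E'
from h import *
from scipy.optimize import least_squares
c=load("top")
f=lambda u,v:((u+.5)/4.4-.5+120,(v+.5)/4.4-.5+170)
O={}
for n,uv,z in [("beaker_b",(82,422),70),("cup",(383,423),38),("beaker_a",(378,425),73),("vial",(486,108),60),("capb",(202,123),72),("capv",(633,355),63),("black1",(514,572),70),("black2",(675,567),70)]:
    print(n,ray(c,[f(*uv)],z)[0].round(1)); O[n]=ray(c,[f(*uv)],z)[0]
hsv=cv2.cvtColor(c["frame"],cv2.COLOR_RGB2HSV)
for n,lo,hi,w in [("green",(60,60,40),(85,255,255),44),("yellow",(15,80,60),(35,255,255),62),("blue",(100,110,40),(125,255,255),80)]:
    m=cv2.inRange(hsv,lo,hi)[150:290,310:470].copy()
    n_,l,st,ce=cv2.connectedComponentsWithStats(m); k=1+st[1:,4].argmax()
    ys,xs=np.where(l==k); P=ray(c,np.c_[xs+310,ys+150],15)[:,:2].astype(np.float32)
    rect=cv2.minAreaRect(P); print(n,rect, "mean",P.mean(0))
E
python3 m.py
```

```text
beaker_b [447.8 374.9  70. ]
cup [443.1 224.6  38. ]
beaker_a [442.5 221.4  73. ]
vial [606.7 164.9  60. ]
capb [601.2 311.7  72. ]
capv [475.1  90.2  63. ]
black1 [365.9 153.1  70. ]
black2 [366.3  70.8  70. ]
green ((525.63916015625, -118.5291976928711), (203.66278076171875, 48.87862014770508), 9.3648681640625) mean [ 524.1745  -117.75812]
yellow ((541.1303100585938, -210.01934814453125), (207.1580047607422, 70.39379119873047), 9.362823486328125) mean [ 540.2411  -210.13327]
blue ((553.2866821289062, -298.8590393066406), (199.2463836669922, 77.72118377685547), 9.507076263427734) mean [ 552.21173 -299.0585 ]
```

```bash
cat > ov.py <<'E'
from h import *
import sys
a=np.radians(9.4); X=np.array([np.cos(a),np.sin(a)]);Y=np.array([-np.sin(a),np.cos(a)])
Cm=np.array([540.,-209.3])
items=dict(beaker_b=(447.8,374.9,[(23.5,70),(22.5,0)]),cup=(443.1,224.6,[(31,38),(30,0)]),beaker_a=(442.5,221.4,[(23.5,73)]),vial=(606.7,164.9,[(12.5,60),(14,0)]))
t=np.linspace(0,2*np.pi,80)
def draw(n,name,x0,y0,x1,y1,f):
    c=load(n); im=cv2.resize(c["frame"][y0:y1,x0:x1,::-1],None,fx=f,fy=f,interpolation=cv2.INTER_CUBIC)
    def pl(P,col):
        p=(proj(c,P)+.5-[x0,y0])*f-.5
        cv2.polylines(im,[np.round(p).astype(np.int32)],False,col,1,cv2.LINE_AA)
    for k,(x,y,L) in items.items():
        for R,z in L: pl(np.c_[x+R*np.cos(t),y+R*np.sin(t),0*t+z],(0,0,255))
    for i,w in [(1,44),(0,62),(-1,80)]:
        o=Cm+Y*92*i
        for z,col in [(24,(0,0,255)),(6,(255,0,255))]:
            pl(np.array([[*(o+X*sx*100+Y*sy*w/2),z] for sx,sy in [(1,1),(1,-1),(-1,-1),(-1,1),(1,1)]]),col)
    cv2.imwrite("pics/"+name,im)
tag=sys.argv[1]
draw("top",f"o{tag}_1.png",120,170,300,320,4.4)
draw("top",f"o{tag}_2.png",310,155,470,285,4.8)
draw("scene",f"o{tag}_3.png",100,125,380,345,2.8)
E
python3 ov.py a
```

```text
(no output)
```

View pics/oa_1.png

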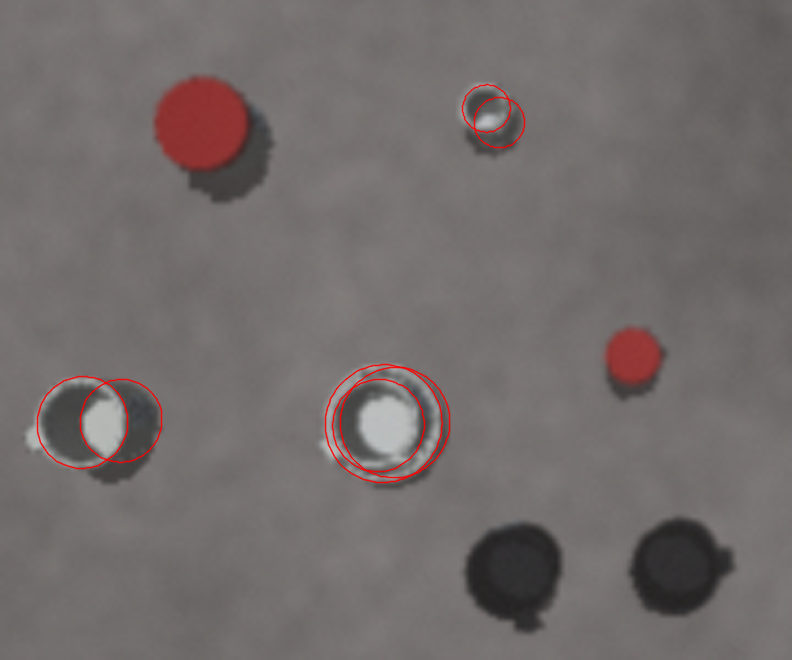

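View pics/oa_2.png

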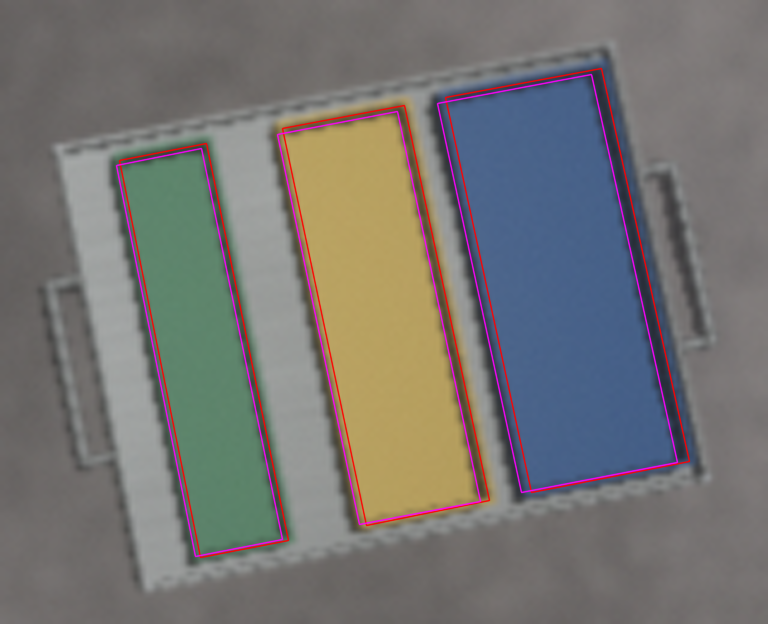

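View pics/oa_3.png

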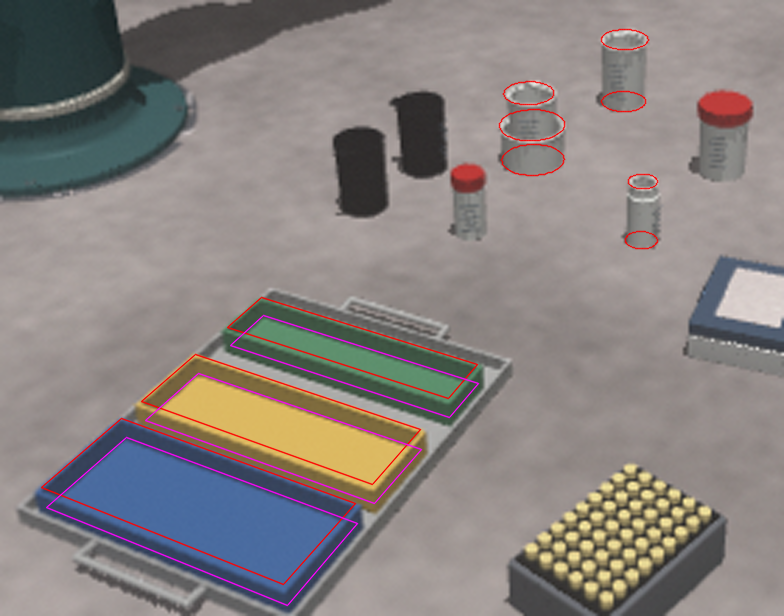

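```bash
cat > go.py <<'E'
# go.py x y z yawdeg(jaw) : prints shift/turn in row units
from h import *
import sys
from scipy.spatial.transform import Rotation as R
def plan(x,y,z,yaw=None):
    s=r.observe(); M=R.from_quat(s["tool_rot"]).as_matrix()
    d=M.T@(np.array([x,y,z])-s["position"])/500
    cur=np.degrees(np.arctan2(M[1,1],M[0,1]))
    t=0 if yaw is None else ((cur-yaw+90)%180-90)/180
    print("t",round(s["t"],2),"pos",s["position"].round(1),"yaw",cur.round(2),"tilt",M[:,2].round(4),"w",round(s["grip_width"],1),"F",s["wrist_force"].round(1))
    print("shift",d.round(4),"turn",round(t,4))
if __name__=="__main__": plan(*map(float,sys.argv[1:]))
E
python3 go.py 442.5 222 330 9.4
```

```text
t 0.45 pos [147.8 607.3 404.6] yaw 76.32 tilt [-0.e+00 -2.e-04 -1.e+00] w 85.2 F [ 0.4 -0.1  1.1]
shift [-0.7549 -0.6093  0.1493] turn 0.3718
```

```bash
python3 -m pendant '[100,-0.755,-0.609,0.149,0.372, 100,-0.755,-0.609,0.149,0.372, 100,-0.755,-0.609,0.149,0.372, 100,-0.755,-0.609,0.149,0.372, 100,-0.755,-0.609,0.149,0.372, 100,-0.755,-0.609,0.149,0.372, 100,-0.755,-0.609,0.149,0.372, 100,-0.755,-0.609,0.149,0.372]' 25
python3 go.py 442.5 222 330 9.4
```

```text
t: 1.45
position: [443.6, 220.2, 330.2]
tool_rot: [0.648, 0.762, 0.0, 0.0]
wrist_force: [0.2, 0.7, 0.6]
grip_width: 85.1
t 1.45 pos [443.6 220.2 330.2] yaw 9.28 tilt [ 5.e-04  2.e-04 -1.e+00] w 85.1 F [0.2 0.7 0.6]
shift [ 0.0039 -0.0016  0.0003] turn -0.0006
```

Next I'll look through the wrist camera for a second position estimate.

```bash
python3 - <<'E'
from h import *
c=load("wrist")
im=c["frame"][:,:,::-1].copy(); t=np.linspace(0,2*np.pi,80)
for x,y,R,z in [(442.5,221.4,23.5,73),(443.1,224.6,31,38),(443.1,224.6,30,0)]:
    cv2.polylines(im,[np.round(proj(c,np.c_[x+R*np.cos(t),y+R*np.sin(t),0*t+z])).astype(np.int32)],True,(0,0,255),1)
cv2.imwrite("pics/w1.png",im)
E
python3 go.py 442.5 222 218 9.4
```

```text
t 1.5 pos [446.6 214.8 329.6] yaw 8.97 tilt [ 0.0015 -0.0021 -1.    ] w 85.5 F [  1.5 -10.1  -2.6]
shift [ 0.016  -0.0062  0.2231] turn -0.0024
```

View pics/w1.png

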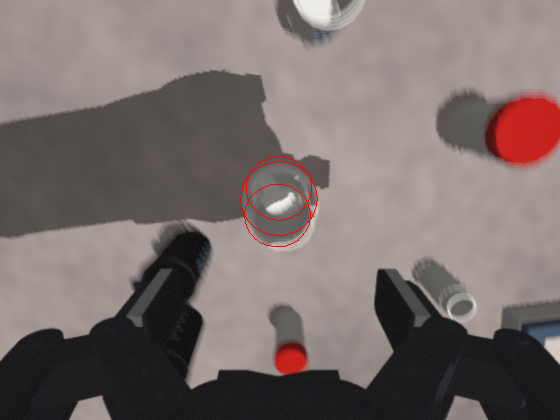

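The wrist view shows the nested pair at about (280,205), but the arm was still swinging when the picture was taken. I'll settle and repeat.

```bash
python3 -m pendant '[100,0,0,0,0, 100,0,0,0,0, 100,0,0,0,0, 100,0,0,0,0]'
cat > wv.py <<'E'
from h import *
import sys
c=load("wrist")
im=c["frame"][:,:,::-1].copy(); t=np.linspace(0,2*np.pi,80)
a=list(map(float,sys.argv[2:]))
for x,y,R,z in zip(a[::4],a[1::4],a[2::4],a[3::4]):
    cv2.polylines(im,[np.round(proj(c,np.c_[x+R*np.cos(t),y+R*np.sin(t),0*t+z])).astype(np.int32)],True,(0,0,255),1)
cv2.imwrite("pics/"+sys.argv[1],im)
E
python3 wv.py w2.png 442.5 221.4 23.5 73 443.1 224.6 31 38 443.1 224.6 30 0
python3 go.py 442.5 222 218 9.4
```

```text
t: 2.0
position: [442.3, 222.7, 330.3]
tool_rot: [0.647, 0.763, 0.0, -0.0]
wrist_force: [0.2, 1.2, -0.1]
grip_width: 85.5
t 2.05 pos [442.3 222.6 330.3] yaw 9.42 tilt [ 2.e-04  2.e-04 -1.e+00] w 85.1 F [-0.5 -0.6  0.1]
shift [-1.300e-03  1.000e-04  2.246e-01] turn 0.0001
```

View pics/w2.png

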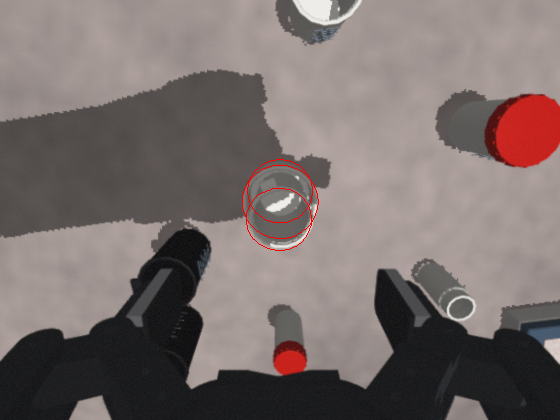

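Everything matches in the settled view. I'll descend and grip beaker_a.

```bash
python3 -m pendant '[100,0,0,0.08,0, 100,0,0,0.14,0, 100,0,0,0.19,0, 100,0,0,0.215,0, 100,0,0,0.225,0, 100,0,0,0.225,0, 100,0,0,0.225,0]'
python3 wv.py w3.png 442.5 221.4 23.5 73 
python3 go.py 442.5 222 218 9.4
```

```text
t: 2.92
position: [442.8, 222.2, 218.4]
tool_rot: [0.647, 0.762, 0.001, 0.0]
wrist_force: [0.6, -0.2, 0.5]
grip_width: 85.6
t 2.98 pos [442.8 222.2 218.4] yaw 9.36 tilt [ 9.e-04  6.e-04 -1.e+00] w 85.7 F [ 0.4 -0.2  0.4]
shift [-0.0003 -0.0006  0.0007] turn -0.0002
```

View pics/w3.png

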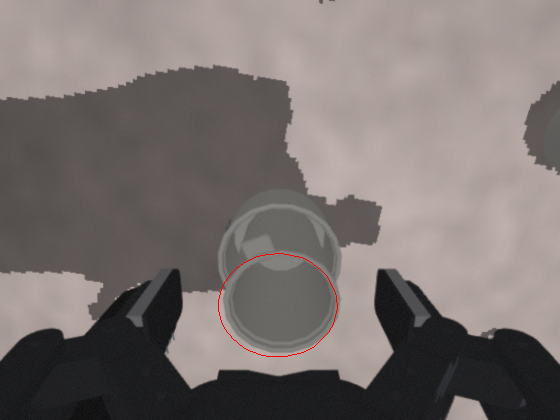

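The beaker rim is centred between the pads, at about (281,303). Closing.

```bash
python3 -m pendant '[40,0,0,0,0, 40,0,0,0,0, 30,0,0,0,0, 30,0,0,0,0, 30,0,0,0,0, 30,0,0,0,0]' 25
python3 wv.py w4.png; python3 go.py 442.5 222 240 9.4
```

```text
t: 3.72
position: [442.8, 222.2, 217.9]
tool_rot: [0.647, 0.762, 0.0, 0.0]
wrist_force: [0.2, 0.2, 5.2]
grip_width: 45.5
t 3.77 pos [442.8 222.2 217.9] yaw 9.36 tilt [ 5.e-04  2.e-04 -1.e+00] w 45.3 F [0.1 0.1 6.2]
shift [-0.0003 -0.0005 -0.0442] turn -0.0002
```

View pics/w4.png

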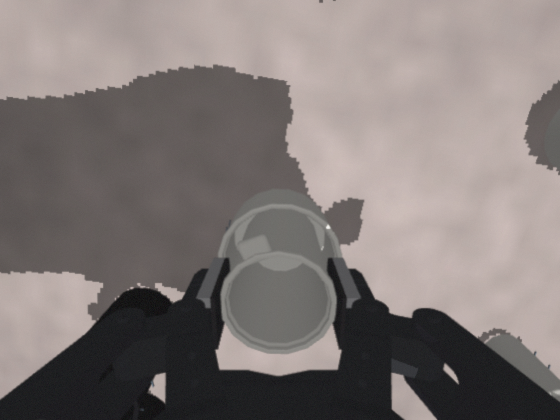

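It's gripped at 45.4 mm. I'll lift it straight up.

```bash
python3 -m pendant '[30,0,0,-0.02,0, 30,0,0,-0.05,0, 30,0,0,-0.1,0, 30,0,0,-0.17,0, 30,0,0,-0.25,0, 30,0,0,-0.28,0, 30,0,0,-0.28,0, 30,0,0,-0.28,0]'
python3 - <<'E'
from h import *
c=load("scene"); crop(c,"s1.png",180,60,400,220,3.6)
E
python3 wv.py w5.png 443 224 31 38
A="540 -209.3"; python3 -c "
import numpy as np
a=np.radians(9.4)
X=np.array([np.cos(a),np.sin(a)]);Y=np.array([-X[1],X[0]]);C=np.array([540,-209.3])
print('mid+48',C+48*X,'mid-48',C-48*X,'wide',C-92*Y,'narrow',C+92*Y)"
python3 go.py 587 -201.5 360 9.4
```

```text
t: 4.78
position: [442.2, 222.0, 356.8]
tool_rot: [0.647, 0.762, -0.001, -0.0]
wrist_force: [0.7, -0.2, -0.4]
grip_width: 45.4
mid+48 [ 587.35546376 -201.46035381] mid-48 [ 492.64453624 -217.13964619] wide [ 555.02598853 -300.06463887] narrow [ 524.97401147 -118.53536113]
t 4.88 pos [442.4 222.  356.7] yaw 9.35 tilt [-0.0014 -0.0013 -1.    ] w 45.4 F [-0.6 -0.3 -1.1]
shift [-0.8827  0.1478 -0.006 ] turn -0.0003
```

View pics/s1.png

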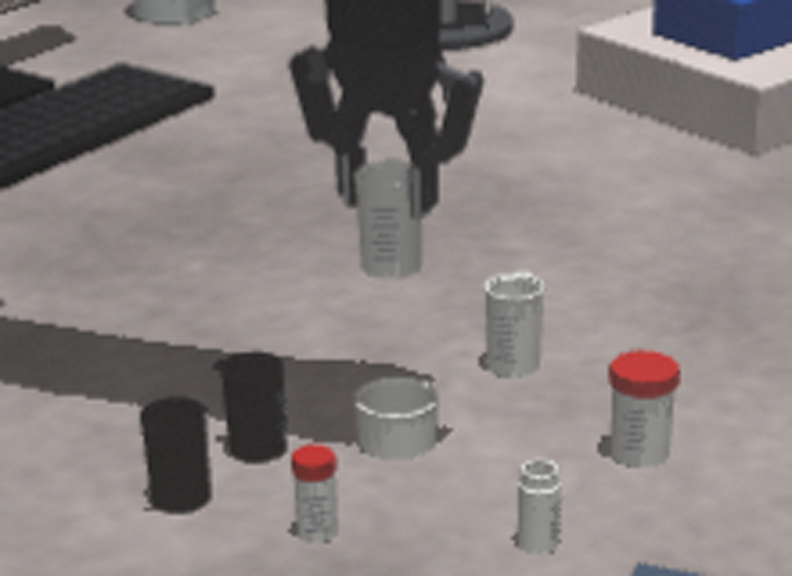

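View pics/w5.png

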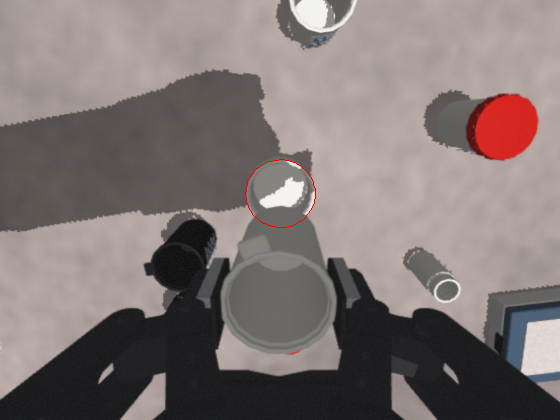

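The pair is apart and the cup hasn't moved. I'll carry beaker_a to the far half of the yellow bin.

```bash
python3 -m pendant '[30,-0.883,0.148,0,0, 30,-0.883,0.148,0,0, 30,-0.883,0.148,0,0, 30,-0.883,0.148,0,0, 30,-0.883,0.148,0,0, 30,-0.883,0.148,0,0, 30,-0.883,0.148,0,0, 30,-0.883,0.148,0,0]'
python3 -m pendant '[30,0,0,0,0, 30,0,0,0,0, 30,0,0,0,0, 30,0,0,0,0]'
python3 - <<'E'
from h import *
c=load("scene"); crop(c,"s2.png",90,130,310,345,2.7)
E
python3 wv.py w6.png;python3 go.py 587 -201.5 222 9.4
```

```text
t: 5.88
position: [587.1, -206.0, 356.5]
tool_rot: [0.649, 0.761, -0.001, -0.0]
wrist_force: [-0.2, 1.0, -0.1]
grip_width: 45.4
t: 6.38
position: [587.4, -200.7, 357.9]
tool_rot: [0.647, 0.763, 0.0, 0.0]
wrist_force: [0.3, 0.6, -0.7]
grip_width: 45.2
t 6.47 pos [ 587.4 -201.   357.9] yaw 9.39 tilt [ 2.e-04  1.e-04 -1.e+00] w 45.3 F [ 0.7  0.5 -0.3]
shift [-0.0008 -0.001   0.2717] turn -0.0
```

View pics/w6.png

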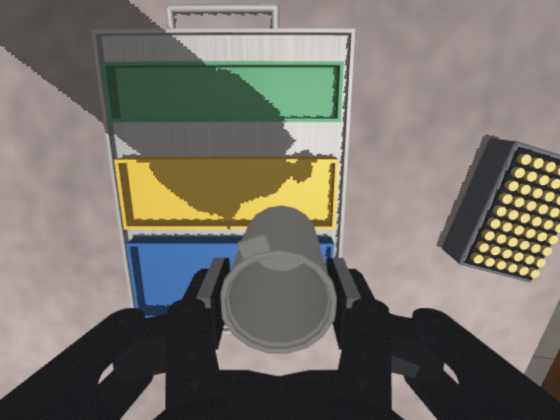

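The yellow bin is visible at (115–340, 157–228). I'll overlay my tray model on this view to confirm its pose.

```bash
cat > wb.py <<'E'
from h import *
import sys
c=load("wrist"); im=c["frame"][:,:,::-1].copy()
a=np.radians(9.4); X=np.array([np.cos(a),np.sin(a)]);Y=np.array([-X[1],X[0]]);Cm=np.array([540.,-209.3])
for i,w in [(1,44),(0,62),(-1,80)]:
    o=Cm+Y*92*i
    P=np.array([[*(o+X*sx*100+Y*sy*w/2),24] for sx,sy in [(1,1),(1,-1),(-1,-1),(-1,1)]])
    p=proj(c,P)
    cv2.polylines(im,[np.round(p).astype(np.int32)],True,(0,0,255),1)
cv2.imwrite("pics/"+sys.argv[1],im)
E
python3 wb.py w7.png
```

```text
(no output)
```

View pics/w7.png

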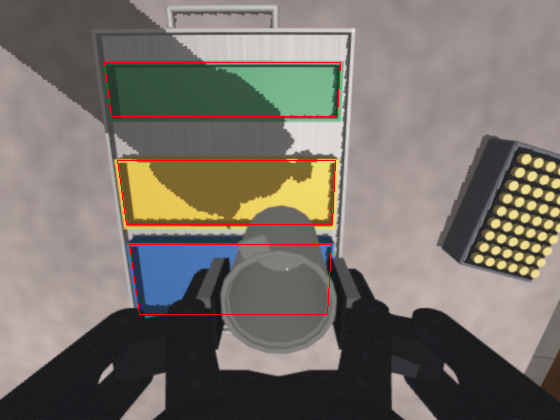

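The overlay agrees to about 2 mm. I'll lower the beaker.

```bash
python3 -m pendant '[30,0,0,0.08,0, 30,0,0,0.16,0, 30,0,0,0.22,0, 30,0,0,0.25,0, 30,0,0,0.262,0, 30,0,0,0.27,0, 30,0,0,0.272,0, 30,0,0,0.272,0]'
python3 go.py 587 -201.5 222 9.4
python3 - <<'E'
from h import *
c=load("scene"); crop(c,"s3.png",90,130,310,345,2.7)
E
```

```text
t: 7.52
position: [587.5, -201.5, 222.3]
tool_rot: [0.647, 0.762, 0.0, 0.0]
wrist_force: [0.3, -0.2, 0.4]
grip_width: 45.4
t 7.53 pos [ 587.5 -201.5  222.3] yaw 9.36 tilt [ 8.e-04 -2.e-04 -1.e+00] w 45.4 F [ 0.3 -0.2  0.4]
shift [ 0.0002 -0.0011  0.0006] turn -0.0002
```

View pics/s3.png

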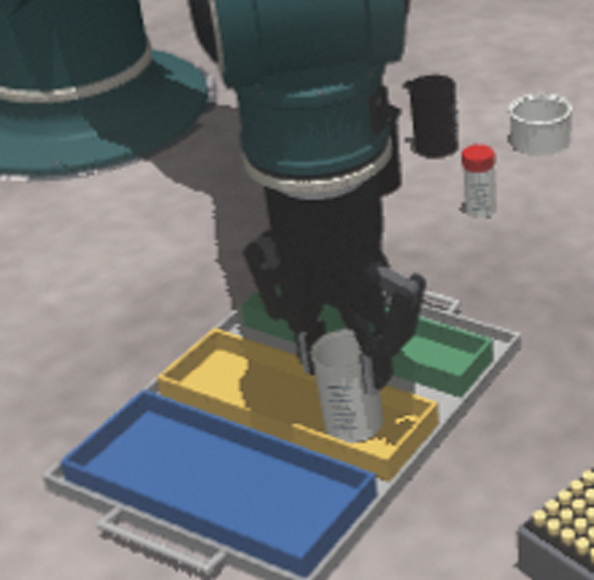

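```bash
python3 -m pendant '[30,0,0,0.0015,0, 30,0,0,0.003,0, 30,0,0,0.003,0]'
python3 -m pendant '[65,0,0,0.002,0, 75,0,0,0.002,0, 80,0,0,0.002,0, 80,0,0,0.002,0, 80,0,0,-0.04,0, 80,0,0,-0.12,0, 80,0,0,-0.24,0, 80,0,0,-0.24,0]'
python3 go.py 443 224.2 330 9.4
```

```text
t: 7.95
position: [587.6, -201.6, 220.9]
tool_rot: [0.647, 0.762, 0.0, 0.0]
wrist_force: [-1.5, 1.0, 9.0]
grip_width: 45.1
t: 8.95
position: [588.0, -202.3, 346.2]
tool_rot: [0.647, 0.762, 0.002, 0.003]
wrist_force: [0.4, -0.3, -0.8]
grip_width: 68.5
t 8.95 pos [ 588.  -202.3  346.2] yaw 9.33 tilt [ 0.0077 -0.0017 -1.    ] w 68.5 F [ 0.4 -0.3 -0.8]
shift [ 0.8889 -0.1481  0.0287] turn -0.0004
```

```bash
python3 -m pendant '[100,0.889,-0.148,0,0, 100,0.889,-0.148,0,0, 100,0.889,-0.148,0.03,0, 100,0.889,-0.148,0.03,0, 100,0.889,-0.148,0.03,0, 100,0.889,-0.148,0.03,0, 100,0.889,-0.148,0.03,0, 100,0.889,-0.148,0.03,0]'
python3 -m pendant '[100,0,0,0,0, 100,0,0,0,0, 100,0,0,0,0, 100,0,0,0,0]'
python3 wv.py w8.png 443 224.2 31 38 443 224.2 30 0
python3 - <<'E'
from h import *
c=load("scene"); crop(c,"s4.png",90,130,310,345,2.7)
E
python3 go.py 443 224.2 183 9.4
```

```text
t: 9.95
position: [440.4, 228.6, 325.7]
tool_rot: [0.645, 0.764, 0.0, -0.0]
wrist_force: [0.6, -0.9, 0.7]
grip_width: 85.4
t: 10.45
position: [442.4, 224.3, 325.3]
tool_rot: [0.648, 0.762, -0.0, 0.0]
wrist_force: [-0.6, 0.7, -0.8]
grip_width: 85.5
t 10.55 pos [442.3 224.7 325.2] yaw 9.31 tilt [ 1.e-04 -1.e-04 -1.e+00] w 85.2 F [ 0.8 -0.8  0.2]
shift [-0.0011  0.0012  0.2845] turn -0.0005
```

View pics/w8.png

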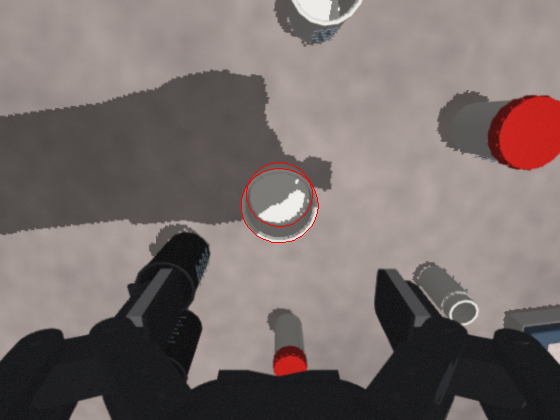

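View pics/s4.png

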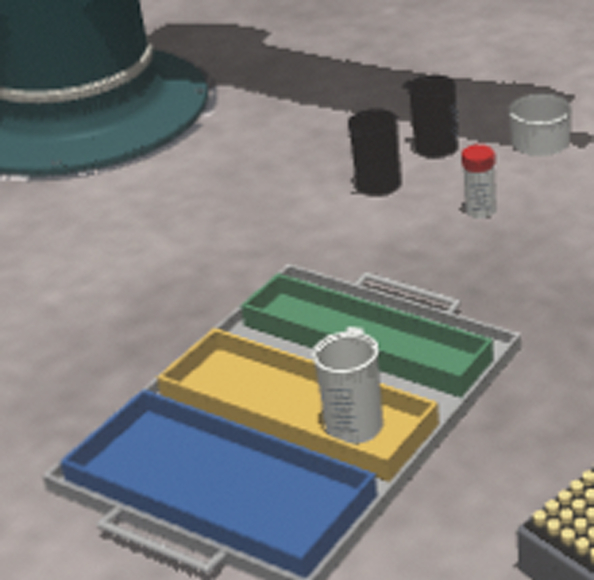

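Beaker_a stands upright in the yellow bin, and the cup is where I expected it. I'll descend on the cup.

```bash
python3 -m pendant '[100,0,0,0.08,0, 100,0,0,0.16,0, 100,0,0,0.23,0, 100,0,0,0.265,0, 100,0,0,0.28,0, 100,0,0,0.284,0, 100,0,0,0.284,0, 100,0,0,0.284,0]'
python3 -m pendant '[70,0,0,0,0, 60,0,0,0,0, 50,0,0,0,0, 50,0,0,0,0, 50,0,0,0,0, 50,0,0,0,0]' 25
python3 wv.py w9.png 443 224.2 31 38 
python3 go.py 443 224.2 183 9.4
```

```text
t: 11.55
position: [442.3, 225.2, 183.9]
tool_rot: [0.647, 0.762, 0.001, 0.0]
wrist_force: [0.8, -0.7, 0.3]
grip_width: 85.5
t: 12.3
position: [442.2, 225.1, 183.8]
tool_rot: [0.647, 0.762, 0.0, -0.0]
wrist_force: [-4.1, -1.0, 14.5]
grip_width: 61.1
t 12.35 pos [442.2 225.1 183.8] yaw 9.35 tilt [ 2.e-04  5.e-04 -1.e+00] w 60.9 F [-3.7 -1.5 15.4]
shift [-0.002   0.0012  0.0016] turn -0.0003
```

View pics/w9.png

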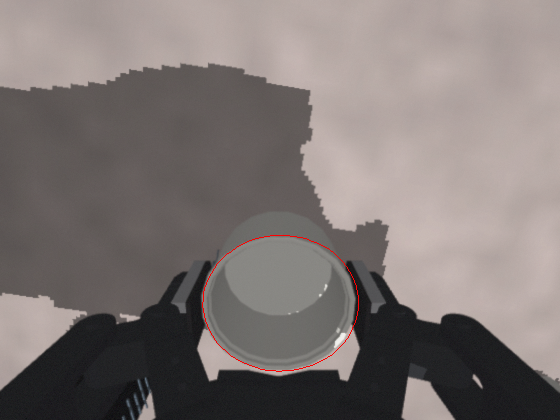

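```bash
python3 -m pendant '[50,0,0,-0.02,0, 50,0,0,-0.08,0, 50,0,0,-0.16,0, 50,0,0,-0.25,0, 50,0,0,-0.29,0, 50,0,0,-0.29,0, 50,0,0,-0.29,0, 50,0,0,-0.29,0]'
python3 wv.py w10.png; python3 go.py 555 -300 330 9.4
```

```text
t: 13.35
position: [441.9, 224.9, 327.3]
tool_rot: [0.647, 0.762, -0.001, -0.0]
wrist_force: [0.3, -0.2, -1.1]
grip_width: 60.8
t 13.4 pos [442.  224.9 327.4] yaw 9.35 tilt [-0.001  -0.0011 -1.    ] w 60.9 F [-0.1 -0.5  0.9]
shift [-1.0727  0.0525 -0.0042] turn -0.0003
```

View pics/w10.png

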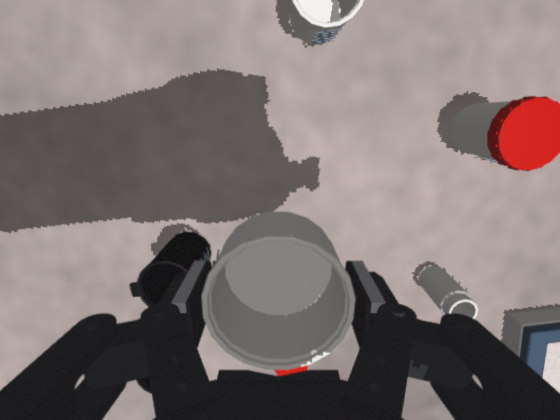

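The cup is held level. I'll carry it to the blue bin.

```bash
python3 -m pendant '[50,-0.9,0.044,0,0, 50,-0.9,0.044,0,0, 50,-0.9,0.044,0,0, 50,-0.9,0.044,0,0, 50,-0.9,0.044,0,0, 50,-0.9,0.044,0,0, 50,-0.9,0.044,0,0, 50,-0.9,0.044,0,0]'
python3 -m pendant '[50,-0.172,0.008,0,0, 50,-0.172,0.008,0,0, 50,-0.172,0.008,0,0, 50,-0.172,0.008,0,0, 50,-0.172,0.008,0,0, 50,-0.172,0.008,0,0, 50,-0.172,0.008,0,0]'
python3 wb.py w11.png; python3 go.py 555 -300 191 9.4
```

```text
t: 14.4
position: [536.4, -219.7, 327.6]
tool_rot: [0.649, 0.761, -0.001, 0.0]
wrist_force: [-0.5, 0.7, -0.7]
grip_width: 60.8
t: 15.28
position: [555.0, -299.2, 328.3]
tool_rot: [0.647, 0.763, 0.0, 0.0]
wrist_force: [-0.6, -0.7, -0.6]
grip_width: 60.8
t 15.32 pos [ 555.  -299.3  328.3] yaw 9.38 tilt [ 2.e-04 -0.e+00 -1.e+00] w 61.0 F [-0.  -0.1 -0. ]
shift [-0.0014 -0.0003  0.2747] turn -0.0001
```

View pics/w11.png

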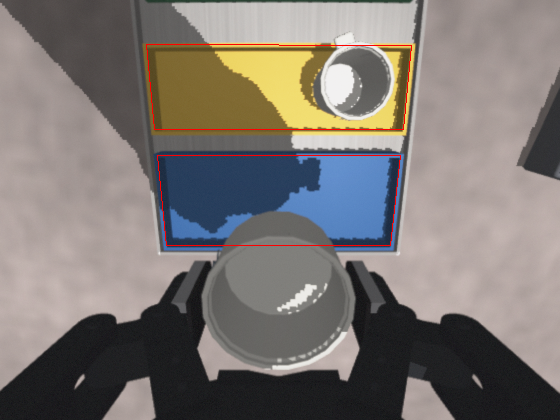

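```bash
python3 -m pendant '[50,0,0,0.08,0, 50,0,0,0.16,0, 50,0,0,0.22,0, 50,0,0,0.25,0, 50,0,0,0.265,0, 50,0,0,0.272,0, 50,0,0,0.275,0, 50,0,0,0.275,0]'
python3 -m pendant '[50,0,0,0.0015,0, 50,0,0,0.003,0, 50,0,0,0.003,0]'
python3 wv.py w12.png; python3 go.py 555 -300 191 9.4
```

```text
t: 16.32
position: [555.1, -299.7, 191.3]
tool_rot: [0.647, 0.762, 0.0, 0.0]
wrist_force: [1.1, 0.8, 0.8]
grip_width: 61.1
t: 16.7
position: [555.0, -299.7, 190.0]
tool_rot: [0.647, 0.762, 0.0, 0.0]
wrist_force: [-3.2, 2.1, 11.5]
grip_width: 60.8
t 16.75 pos [ 555.  -299.7  190. ] yaw 9.36 tilt [ 6.e-04 -0.e+00 -1.e+00] w 61.1 F [-3.2  2.1  9.9]
shift [-0.0007 -0.0002 -0.0021] turn -0.0002
```

View pics/w12.png

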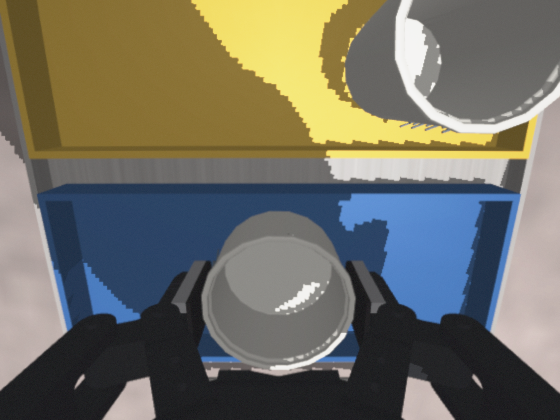

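The cup is on the bin floor, with about 10 N of contact force. I'll release it and head for beaker_b.

```bash
python3 -m pendant '[80,0,0,0,0, 90,0,0,0,0, 95,0,0,0,0, 95,0,0,0,0, 95,0,0,-0.05,0, 95,0,0,-0.13,0, 95,0,0,-0.25,0, 95,0,0,-0.3,0]'
python3 go.py 447.8 374.5 345 9.4
```

```text
t: 17.75
position: [555.1, -300.0, 342.6]
tool_rot: [0.647, 0.762, 0.001, 0.002]
wrist_force: [0.6, -0.4, -0.5]
grip_width: 81.1
t 17.75 pos [ 555.1 -300.   342.6] yaw 9.34 tilt [ 0.0033 -0.0014 -1.    ] w 81.1 F [ 0.6 -0.4 -0.5]
shift [ 1.366   0.0073 -0.0075] turn -0.0003
```

```bash
python3 -m pendant '[100,0.9,0.005,0,0, 100,0.9,0.005,0,0, 100,0.9,0.005,0,0, 100,0.9,0.005,0,0, 100,0.9,0.005,0,0, 100,0.9,0.005,0,0, 100,0.9,0.005,0,0, 100,0.9,0.005,0,0]'
python3 -m pendant '[100,0.466,0.002,0,0, 100,0.466,0.002,0,0, 100,0.466,0.002,0,0, 100,0.466,0.002,0,0, 100,0.466,0.002,0,0, 100,0.466,0.002,0,0, 100,0.466,0.002,0,0, 100,0.466,0.002,0,0]'
python3 wv.py w13.png 447.8 374.9 23.5 70 447.8 374.9 22.5 0; python3 go.py 447.8 374.9 208 9.4
python3 - <<'E'
from h import *
c=load("scene"); crop(c,"s5.png",90,130,310,345,2.7)
E
```

```text
t: 18.75
position: [483.2, 148.8, 339.2]
tool_rot: [0.645, 0.764, 0.0, -0.0]
wrist_force: [0.9, -0.6, -0.7]
grip_width: 85.7
t: 19.75
position: [447.7, 374.1, 339.3]
tool_rot: [0.648, 0.762, 0.0, 0.0]
wrist_force: [0.7, -0.7, -0.0]
grip_width: 85.5
t 19.8 pos [447.6 374.3 339.3] yaw 9.3 tilt [ 1.e-04  0.e+00 -1.e+00] w 85.3 F [ 0.4  0.5 -0.4]
shift [0.0012 0.0005 0.2627] turn -0.0006
```

View pics/w13.png

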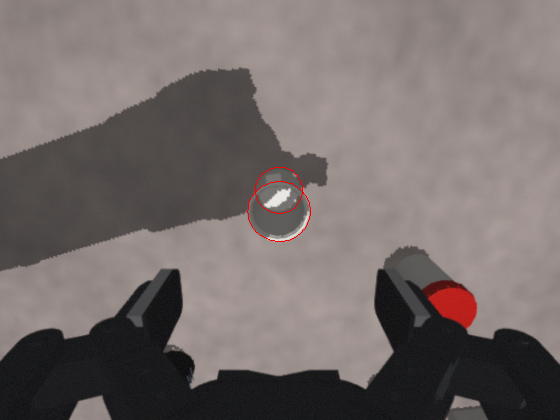

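View pics/s5.png

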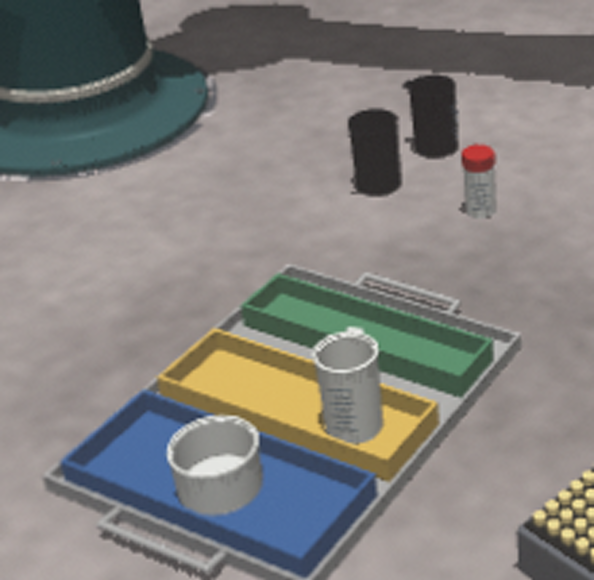

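The cup stands upright in the blue bin. I'll descend on beaker_b.

```bash
python3 -m pendant '[100,0,0,0.08,0, 100,0,0,0.16,0, 100,0,0,0.22,0, 100,0,0,0.25,0, 100,0,0,0.262,0, 100,0,0,0.262,0, 100,0,0,0.262,0]'
python3 -m pendant '[60,0,0,0,0, 40,0,0,0,0, 30,0,0,0,0, 30,0,0,0,0, 30,0,0,0,0, 30,0,0,0,0]' 25
python3 go.py 447.8 374.9 208 9.4; python3 wv.py w14.png
```

```text
t: 20.72
position: [447.6, 375.1, 209.1]
tool_rot: [0.647, 0.762, 0.001, 0.0]
wrist_force: [0.8, 0.0, -0.0]
grip_width: 85.6
t: 21.48
position: [447.5, 375.0, 208.7]
tool_rot: [0.647, 0.762, 0.0, -0.0]
wrist_force: [-1.1, -0.1, 6.9]
grip_width: 46.1
t 21.48 pos [447.5 375.  208.7] yaw 9.35 tilt [ 4.e-04  5.e-04 -1.e+00] w 46.1 F [-1.1 -0.1  6.9]
shift [-0.0003  0.0006  0.0013] turn -0.0003
```

View pics/w14.png

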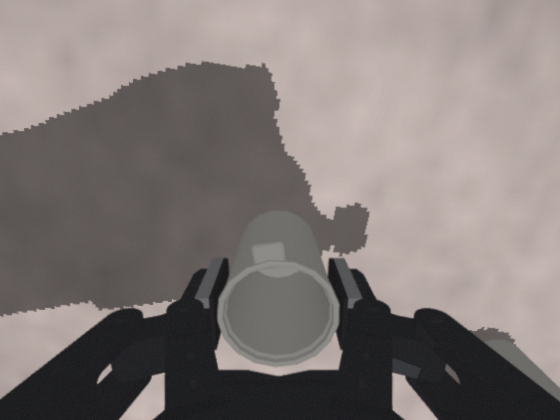

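```bash
python3 -m pendant '[30,0,0,-0.02,0, 30,0,0,-0.08,0, 30,0,0,-0.16,0, 30,0,0,-0.25,0, 30,0,0,-0.29,0, 30,0,0,-0.29,0, 30,0,0,-0.29,0, 30,0,0,-0.29,0]'
python3 go.py 492.6 -217.3 350 9.4
```

```text
t: 22.52
position: [447.1, 374.8, 352.4]
tool_rot: [0.647, 0.762, -0.001, 0.0]
wrist_force: [0.3, -0.3, 0.1]
grip_width: 46.2
t 22.52 pos [447.1 374.8 352.4] yaw 9.35 tilt [-9.0e-04 -1.2e-03 -1.0e+00] w 46.2 F [ 0.3 -0.3  0.1]
shift [-1.1832 -0.1028  0.006 ] turn -0.0003
```

```bash
python3 -m pendant '[30,-0.9,-0.078,0,0, 30,-0.9,-0.078,0,0, 30,-0.9,-0.078,0,0, 30,-0.9,-0.078,0,0, 30,-0.9,-0.078,0,0, 30,-0.9,-0.078,0,0, 30,-0.9,-0.078,0,0, 30,-0.9,-0.078,0,0]'
python3 -m pendant '[30,-0.283,-0.025,0,0, 30,-0.283,-0.025,0,0, 30,-0.283,-0.025,0,0, 30,-0.283,-0.025,0,0, 30,-0.283,-0.025,0,0, 30,-0.283,-0.025,0,0, 30,-0.283,-0.025,0,0, 30,-0.283,-0.025,0,0]'
python3 wb.py w15.png; python3 go.py 492.6 -217.3 216 9.4
```

```text
t: 23.52
position: [481.5, -79.3, 353.0]
tool_rot: [0.649, 0.761, -0.001, 0.0]
wrist_force: [0.1, 0.7, -1.1]
grip_width: 46.1
t: 24.52
position: [492.8, -216.7, 353.3]
tool_rot: [0.647, 0.763, 0.0, 0.0]
wrist_force: [0.4, -0.1, 1.0]
grip_width: 46.4
t 24.57 pos [ 492.7 -216.8  353.3] yaw 9.38 tilt [ 1.e-04 -0.e+00 -1.e+00] w 46.1 F [-0.9  0.2 -0.6]
shift [-0.0008 -0.0004  0.2746] turn -0.0001
```

View pics/w15.png

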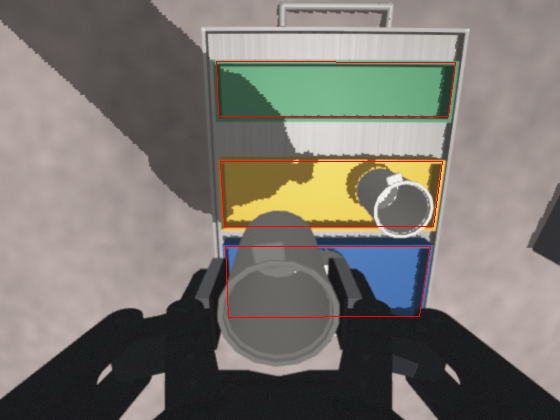

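```bash
python3 -m pendant '[30,0,0,0.08,0, 30,0,0,0.16,0, 30,0,0,0.22,0, 30,0,0,0.25,0, 30,0,0,0.265,0, 30,0,0,0.272,0, 30,0,0,0.275,0, 30,0,0,0.275,0]'
python3 -m pendant '[30,0,0,0.0015,0, 30,0,0,0.003,0, 30,0,0,0.003,0]'
python3 -m pendant '[65,0,0,0,0, 70,0,0,0,0, 75,0,0,0,0, 75,0,0,0,0, 75,0,0,-0.05,0, 75,0,0,-0.14,0, 75,0,0,-0.25,0, 75,0,0,-0.26,0]'
python3 go.py 606.7 164.9 340 9.4
```

```text
t: 25.58
position: [492.9, -217.1, 216.2]
tool_rot: [0.647, 0.762, 0.0, 0.0]
wrist_force: [0.4, -0.5, -0.2]
grip_width: 46.4
t: 25.95
position: [492.8, -217.2, 214.7]
tool_rot: [0.647, 0.762, 0.0, 0.0]
wrist_force: [-1.7, 0.9, 8.3]
grip_width: 46.1
t: 26.95
position: [493.2, -217.6, 347.5]
tool_rot: [0.647, 0.762, 0.001, 0.002]
wrist_force: [-0.3, 0.2, -0.7]
grip_width: 64.0
t 26.95 pos [ 493.2 -217.6  347.5] yaw 9.36 tilt [ 0.0051 -0.001  -1.    ] w 64.0 F [-0.3  0.2 -0.7]
shift [0.7179 0.3483 0.0155] turn -0.0002
```

```bash
python3 -m pendant '[75,0.718,0.348,0,0, 75,0.718,0.348,0,0, 75,0.718,0.348,0,0, 75,0.718,0.348,0,0, 75,0.718,0.348,0,0, 75,0.718,0.348,0,0, 75,0.718,0.348,0,0, 75,0.718,0.348,0,0]'
python3 -m pendant '[75,0,0,0,0, 75,0,0,0,0, 75,0,0,0,0, 75,0,0,0,0]'
python3 wv.py w16.png 606.7 164.9 12.5 60 606.7 164.9 14 0; python3 go.py 606.7 164.9 193 9.4
python3 - <<'E'
from h import *
c=load("scene"); crop(c,"s6.png",90,130,310,345,2.7)
E
```

```text
t: 27.95
position: [605.9, 166.9, 343.2]
tool_rot: [0.646, 0.763, -0.001, -0.0]
wrist_force: [-0.0, -1.0, 0.1]
grip_width: 64.2
t: 28.45
position: [606.0, 165.1, 344.3]
tool_rot: [0.647, 0.762, 0.0, 0.0]
wrist_force: [0.4, -0.4, -0.4]
grip_width: 63.7
t 28.5 pos [606.  165.2 344.3] yaw 9.34 tilt [ 1.e-04  0.e+00 -1.e+00] w 64.1 F [ 0.5 -0.7  0.3]
shift [-0.0008  0.0013  0.3025] turn -0.0003
```

View pics/w16.png

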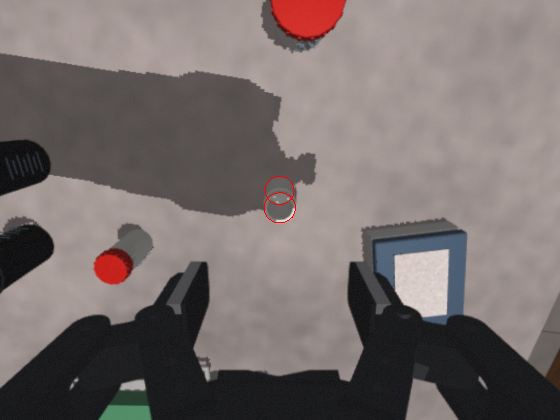

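View pics/s6.png

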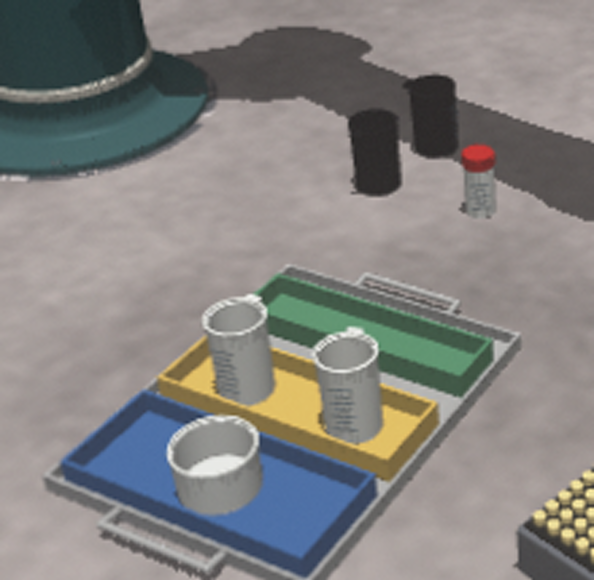

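Both beakers stand upright in the yellow bin, and the vial estimate fits. I'll grasp the vial.

```bash
python3 -m pendant '[75,0,0.001,0.08,0, 75,0,0.001,0.16,0, 75,0,0.001,0.24,0, 75,0,0.001,0.28,0, 75,0,0.001,0.297,0, 75,0,0.001,0.302,0, 75,0,0.001,0.302,0, 75,0,0.001,0.302,0]'
python3 -m pendant '[40,0,0,0,0, 20,0,0,0,0, 15,0,0,0,0, 15,0,0,0,0, 15,0,0,0,0, 15,0,0,0,0, 15,0,0,0,0]' 25
python3 go.py 606.7 164.9 193 9.4; python3 wv.py w17.png
```

```text
t: 29.55
position: [606.7, 165.6, 194.1]
tool_rot: [0.647, 0.762, 0.001, 0.0]
wrist_force: [0.6, -0.7, 0.2]
grip_width: 64.1
t: 30.42
position: [606.5, 165.5, 193.5]
tool_rot: [0.647, 0.762, 0.0, 0.0]
wrist_force: [-1.9, 0.0, 4.5]
grip_width: 24.7
t 30.43 pos [606.5 165.5 193.5] yaw 9.36 tilt [ 2.e-04  1.e-04 -1.e+00] w 24.7 F [-1.9  0.   4.5]
shift [-0.0013  0.0001  0.001 ] turn -0.0002
```

View pics/w17.png

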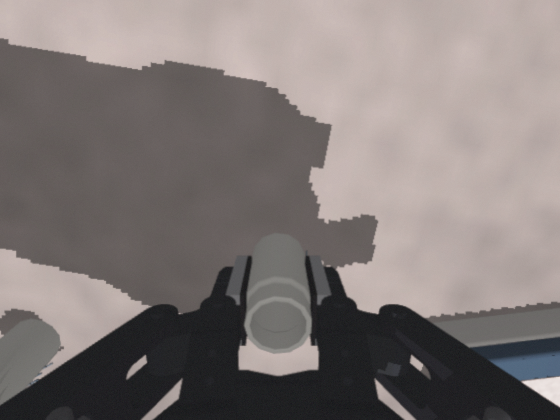

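The grip reads 24.7 mm where I expected 28 mm, so I'll lift slowly and check the hold.

```bash
python3 -m pendant '[15,0,0,-0.01,0, 15,0,0,-0.02,0, 15,0,0,-0.03,0, 15,0,0,-0.04,0, 15,0,0,-0.04,0]'
python3 go.py 606.7 164.9 193 9.4; python3 wv.py w18.png
python3 - <<'E'
from h import *
c=load("scene"); crop(c,"s7.png",270,110,400,240,4.5)
E
```

```text
t: 31.1
position: [606.6, 165.5, 213.7]
tool_rot: [0.647, 0.762, 0.0, 0.0]
wrist_force: [-0.5, -0.2, -0.5]
grip_width: 24.9
t 31.1 pos [606.6 165.5 213.7] yaw 9.36 tilt [ 6.e-04  1.e-04 -1.e+00] w 24.9 F [-0.5 -0.2 -0.5]
shift [-0.0013  0.      0.0413] turn -0.0002
```

View pics/w18.png

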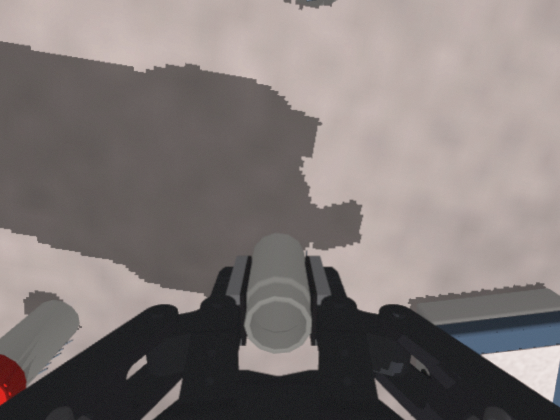

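View pics/s7.png

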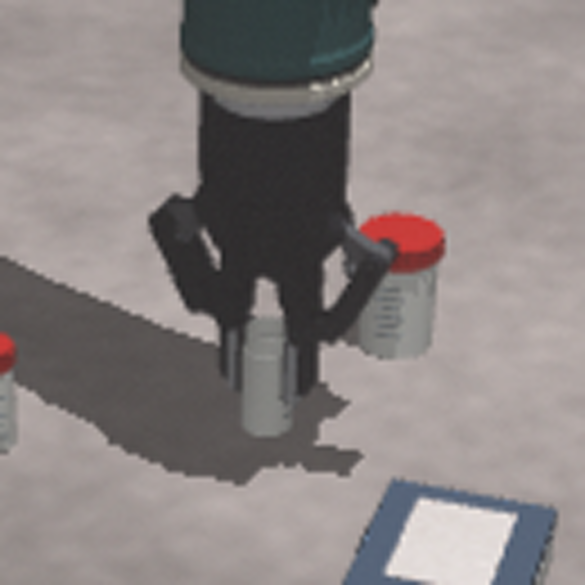

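The hold is firm and the vial is upright. I'll carry it to the green bin.

```bash
python3 -m pendant '[15,0,0,-0.08,0, 15,0,0,-0.18,0, 15,0,0,-0.23,0, 15,0,0,-0.23,0, 15,0,0,-0.23,0, 15,0,0,-0.23,0]'
python3 go.py 525 -118.7 330 9.4
```

```text
t: 31.95
position: [606.2, 165.5, 327.1]
tool_rot: [0.647, 0.762, -0.001, -0.0]
wrist_force: [-0.7, 0.6, 0.1]
grip_width: 24.8
t 31.95 pos [606.2 165.5 327.1] yaw 9.36 tilt [-1.6e-03 -8.0e-04 -1.0e+00] w 24.8 F [-0.7  0.6  0.1]
shift [-0.5344 -0.2527 -0.0051] turn -0.0002
```

```bash
python3 -m pendant '[15,-0.534,-0.253,0,0, 15,-0.534,-0.253,0,0, 15,-0.534,-0.253,0,0, 15,-0.534,-0.253,0,0, 15,-0.534,-0.253,0,0, 15,-0.534,-0.253,0,0, 15,-0.534,-0.253,0,0, 15,-0.534,-0.253,0,0]'
python3 -m pendant '[15,0,0,0,0, 15,0,0,0,0, 15,0,0,0,0, 15,0,0,0,0]'
python3 wb.py w19.png; python3 go.py 525 -118.7 200.5 9.4
```

```text
t: 32.95
position: [525.4, -117.3, 327.9]
tool_rot: [0.646, 0.763, -0.0, -0.0]
wrist_force: [0.2, -0.3, -1.4]
grip_width: 24.6
t: 33.45
position: [525.1, -118.5, 328.2]
tool_rot: [0.647, 0.762, -0.0, 0.0]
wrist_force: [0.1, 0.2, -0.6]
grip_width: 25.0
t 33.5 pos [ 525.1 -118.5  328.2] yaw 9.36 tilt [ 1.e-04 -1.e-04 -1.e+00] w 25.1 F [-0.7  0.5  0.1]
shift [-3.000e-04 -2.000e-04  2.555e-01] turn -0.0002
```

View pics/w19.png

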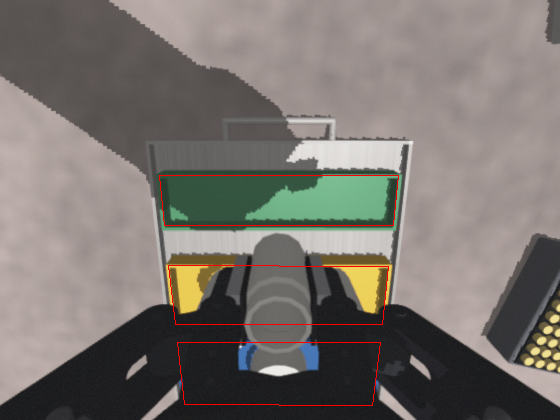

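```bash
python3 -m pendant '[15,0,0,0.08,0, 15,0,0,0.15,0, 15,0,0,0.205,0, 15,0,0,0.235,0, 15,0,0,0.248,0, 15,0,0,0.254,0, 15,0,0,0.256,0, 15,0,0,0.256,0]'
python3 -m pendant '[15,0,0,0.0015,0, 15,0,0,0.003,0, 15,0,0,0.003,0]'
python3 go.py 525 -118.7 199.5 9.4
```

```text
t: 34.5
position: [525.2, -118.5, 200.7]
tool_rot: [0.647, 0.762, 0.0, 0.0]
wrist_force: [0.9, -0.5, 0.1]
grip_width: 24.9
t: 34.88
position: [525.2, -118.6, 199.4]
tool_rot: [0.647, 0.762, 0.0, 0.0]
wrist_force: [-4.2, 0.9, 17.0]
grip_width: 24.5
t 34.88 pos [ 525.2 -118.6  199.4] yaw 9.36 tilt [ 7.e-04  4.e-04 -1.e+00] w 24.5 F [-4.2  0.9 17. ]
shift [-0.0001 -0.0005 -0.0001] turn -0.0002
```

```bash
python3 -m pendant '[15,0,0,-0.002,0, 30,0,0,-0.002,0, 45,0,0,-0.002,0, 60,0,0,-0.002,0, 60,0,0,-0.002,0, 60,0,0,-0.06,0, 60,0,0,-0.16,0, 60,0,0,-0.26,0]'
python3 -m pendant '[60,0.5,0,-0.1,0, 60,0.5,0,-0.1,0, 60,0.5,0,-0.1,0, 60,0.5,0,-0.1,0, 60,0.5,0,-0.1,0, 60,0.5,0,-0.1,0, 60,0.5,0,-0.1,0]'
sed -i 's/^items=.*/items=dict(a=(587.5,-201.5,[(23.5,76),(22.5,6)]),b=(492.8,-217.2,[(23.5,76),(22.5,6)]),c=(555,-299.7,[(31,44),(30,6)]),v=(525.2,-118.6,[(12.5,66),(14,6)]))/' ov.py
python3 ov.py z; python3 - <<'E'
from h import *
cv2.imwrite("pics/tz.png",load("top")["frame"][:,:,::-1]);cv2.imwrite("pics/sz.png",load("scene")["frame"][:,:,::-1])
E
```

```text
t: 35.88
position: [524.9, -118.6, 330.1]
tool_rot: [0.647, 0.762, -0.0, -0.0]
wrist_force: [0.9, 0.3, 0.3]
grip_width: 51.1
t: 36.75
position: [484.6, 126.7, 378.5]
tool_rot: [0.648, 0.762, -0.0, 0.0]
wrist_force: [0.4, 0.3, -0.4]
grip_width: 51.4
```

View pics/oz_2.png

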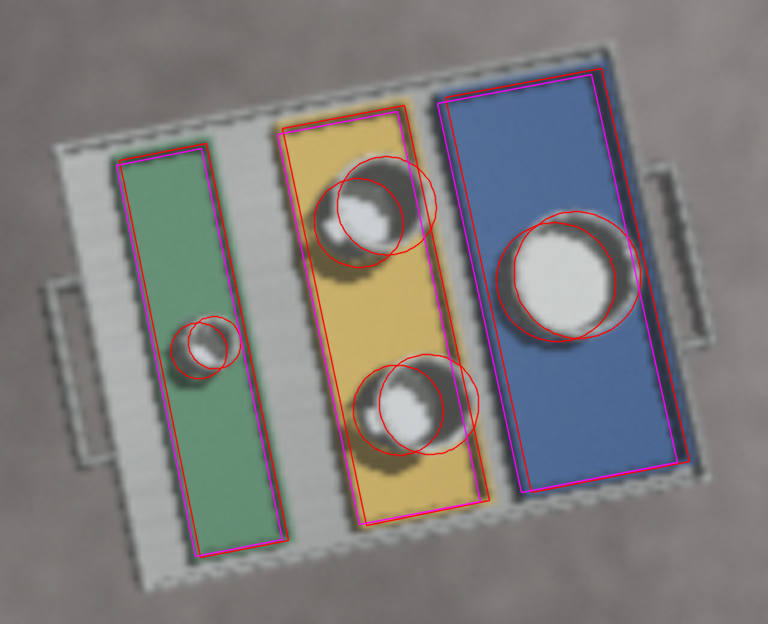

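View pics/oz_3.png

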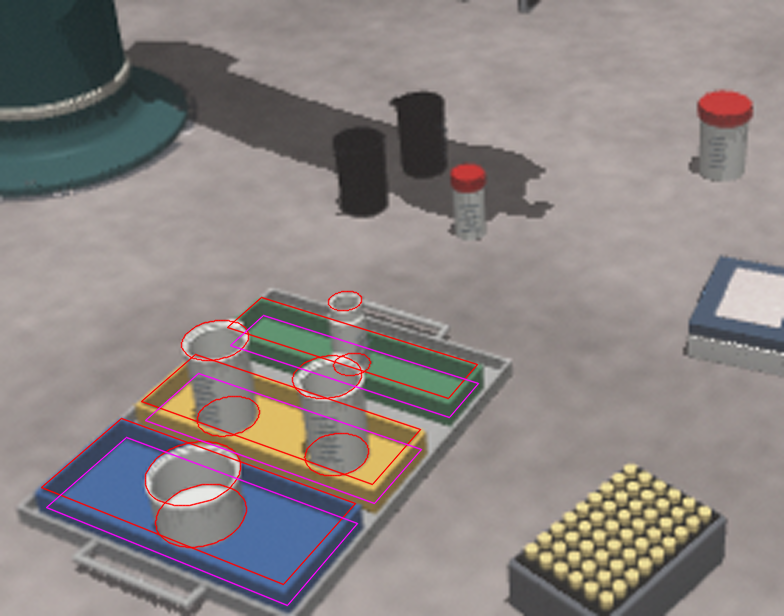

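View pics/tz.png

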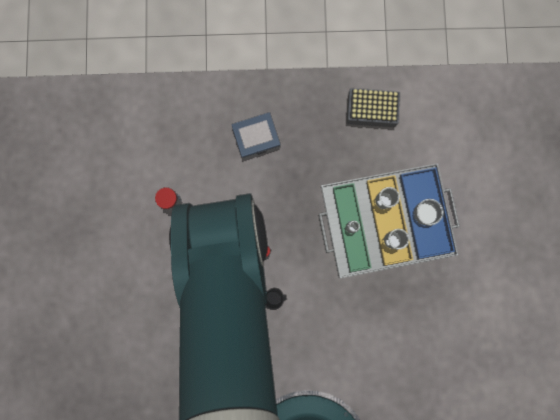

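All four stand upright where predicted, at about (353,227), (387,200), (396,240) and (429,212) in the top view. The capped pieces in the scene view, the box and both black cups look unmoved. I'll let the arm settle and hand in.

```bash
python3 -m pendant '[60,0,0,0,0, 60,0,0,0,0, 60,0,0,0,0, 60,0,0,0,0]'; python3 -c "
from workcell import ticket; print(ticket.hand_in())"
```

```text
t: 37.5
position: [484.4, 128.2, 378.7]
tool_rot: [0.647, 0.762, -0.0, 0.0]
wrist_force: [0.7, 0.3, -0.6]
grip_width: 51.6
the job is handed in; nothing more can be done
None
```

All four pieces are put away, and I handed the job in at about 37.5 s with the gripper empty and clear of everything. I lifted beaker_a out of the cup into the far half of the yellow bin. The cup then went into the blue bin, beaker_b into the near half of the yellow bin, and the vial into the green bin.

**Final check:** the last top and scene pictures show all four standing upright on their bin floors, matching the predicted rims and bases. The capped beaker, capped vial, slide box and black cups look unmoved. The arm hid part of the bench in the final top view, so I checked the capped vial and one black cup there in the scene view only.

**Readings that didn't match or ran high:**
- The scene camera drew the bins about 3 mm away from where the top and wrist cameras put them.
- The grip on the 28 mm vial read about 25 mm, but a slow lift showed it held firmly and upright.
- Setting the pieces down gave at most 17 N at the wrist (the vial), well under the limit.

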